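Put the nested biscuit cutters away under their cover

ROBOT

A 6-joint arm with a two-finger parallel gripper is mounted at the origin on a cart in front of the work surface, level with it; the furniture and walls round the work are solid. World frame = base frame: x ahead of the robot, y to its left, z up, the work surface at z = 0. Lengths are in mm, angles in rad, forces in N, time in s.
With the tool pointing down it reaches from about 275 to 1000 mm from the base axis. Payload 8.4 kg.
Tool frame: the origin (TCP) lies on the centre line of the jaws, within the pads' length; the fingertips stand 17 mm ahead of it and the grasp point (between the pads) lies 2 mm behind it; z points along the fingers, y is the line along which they close (so a half turn about z gives the same grasp; the last joint's range is limited). The gripper opens to 85 mm and grips with 20 to 120 N. Pads are 22 mm wide; open, the fingers measure 114 mm over their backs; the gripper's body (76 mm by 85 mm) begins 54 mm behind the grasp point. The pads swing forward as they close: fully open they stand 13 mm farther back than shut.
Start: joints at [-1.215, 0.353, 1.633, -0, 1.155, -0.002], TCP at [218.883, -585.422, 248.281] pointing down, gripper open.
Joint ranges: [-2.63, 2.63], [-0.92, 2.1], [0.06, 2.66], [-1.3, 4.44], [0, 2.69], [-3.02, 3.02]. Speed limits (rad/s): [2.22, 2.22, 2.79, 3.14, 3.14, 3.14].

INTERFACE

Orientations are given as [roll, pitch, yaw] about the fixed x, y, z axes, in that order (R = Rz(yaw) Ry(pitch) Rx(roll)).
In Python, from rig import r, eyes gives the robot as it stands. The module is installed in compiled form; this text tells all that it offers.
- The arm moves only by the shell command python3 -m inch 'ROWS' [FORCE]. ROWS is JSON, a list of rows, each a list of 7 numbers: the shift along the tool's x, y, z in m, then the turn, a rotation vector about the tool's x, y, z in degrees, then the closure, from -1 (fully open) to 1 (shut). In form: [[x, y, z, rx, ry, rz, gripper], ...]. A call has 1 to 8 rows; each row shifts and turns the commanded pose from where the row before left it, along the tool's axes as they then stand; what a row does not reach is not made up. A row lasts 1/10 s, in which the tool goes at most 50 mm and 8.59 degrees, less where a joint would pass 70% of its speed; a pose out of reach is approached as far as the arm can. A call with a gripper value outside its range is refused whole. The fingers move at their own pace and stop on an object; FORCE is the grip in N (left out, the last holds). Time passes only in rows, so rows that do not move let the fingers close. It gives the time, the measured TCP pose, the force, the opening and the grip force at its end, in the units of the state.
- r.sense(): the state, without advancing time (a new reading comes with each control period).
- eyes.grab_frame(name): name is "side" or "top" or "wrist"; returns a dict with "img" (400x640x3 uint8, blue, green, red), "fx", "fy", "cx", "cy" (pixels), "R" (3x3) and "t" (3): a world point X has camera coordinates R X + t; the wrist camera has in their place "hand_eye" (4x4, takes a point from camera to tool coordinates, whose origin is the TCP and whose axes are the flange's). Camera axes: x right, y down, z forward; pixel columns grow to the right and rows downward; lengths in mm; the calibration is good to about 2 mm. A picture is of the moment at which its call begins: read the wrist's pose just before it. There is no depth.
- r.sign_off(): hands the job in; it is judged then, once.
The state is a dict: "clock": time; "qpos": joint angles; "qvel": joint speeds; "joint_efforts": joint torques, N m; "eef_pos": TCP position; "tcp_rot": TCP orientation; "contact_force": force on the tool from outside, world axes, zero at the start; "wrist_torque": the same for the moment, N m; "opening": opening from 0.0 (shut) to 1.0 (fully open); "grasp_force": force on a finger pad.
Only numpy, scipy, OpenCV 4.12 (cv2) and the standard library are available. Lean on these libraries where they do the work, as an engineer would, in place of code of your own. Each camera call takes 0.05 s, during which the arm holds its last target. There are 200 camera calls.

TASK

Put the four biscuit cutters away as a nested set in the middle of the round wooden base: stand the smallest there first, then set each next larger one over it, every ring flat on the base's floor. Then set the aluminium cover over them so that it sits flat inside the base's lip. Leave the spice jar, the timer and the jar of spread where they are.

Things in the scene. Friction and masses are not known exactly. Their poses are not given: they have to be found in the camera images.
- cutter_a: smallest of four plain steel biscuit cutters: open ring, 42 mm outside, 38 mm inside diameter, 24 mm high, with a strap handle arched over it, 14 mm wide, 2.5 mm thick, its flat crown 42 mm above the underside. Pinch the crown by its two edges, fingers closing along y. Origin: centre of the underside; z up; x along the strap, y across it. Starts upright
- cutter_b: second smallest of four plain steel biscuit cutters: open ring, 58 mm outside, 54 mm inside diameter, 24 mm high, with a strap handle arched over it, 14 mm wide, 2.5 mm thick, its flat crown 51 mm above the underside. Pinch the crown by its two edges, fingers closing along y. Origin: centre of the underside; z up; x along the strap, y across it. Starts upright
- cutter_c: second largest of four plain steel biscuit cutters: open ring, 74 mm outside, 70 mm inside diameter, 24 mm high, with a strap handle arched over it, 14 mm wide, 2.5 mm thick, its flat crown 60 mm above the underside. Pinch the crown by its two edges, fingers closing along y. Origin: centre of the underside; z up; x along the strap, y across it. Starts upright
- cutter_d: largest of four plain steel biscuit cutters: open ring, 90 mm outside, 86 mm inside diameter, 24 mm high, with a strap handle arched over it, 14 mm wide, 2.5 mm thick, its flat crown 69 mm above the underside. Pinch the crown by its two edges, fingers closing along y. Origin: centre of the underside; z up; x along the strap, y across it. Starts upright
- base: round light-wood base, a shallow dish fixed to the worktop: 148 mm across the rim, 16 mm high; its flat floor is 6 mm above its underside and 128 mm in diameter, the raised lip flares to 138 mm inside at the top. Origin: centre of the underside; z up
- cover: deep round aluminium cover, open below: 120 mm outside, 115 mm inside diameter, top 80 mm above its lower edge (77 mm clear inside), with a light-wood knob on the middle of the top: 26 mm thick where widest, 21 mm above the top, its tip 110 mm above the lower edge. Stands on the worktop, knob up. Its lower edge fits inside the base's lip. Origin: centre of the lower edge; z up
- spice_jar: spice jar with a green cap, 46 mm across, 105 mm high; a bystander, to be left where it stands. Origin: centre of its underside; z up
- timer: round kitchen timer, red dial on a white foot, 67 mm across, 54 mm high; a bystander, to be left where it stands. Origin: centre of its underside; z up
- spread_jar: jar of spread with a dark screw cap, 70 x 75 mm, 112 mm high; a bystander, to be left where it stands. Origin: centre of its underside; z up
There are look-alikes about, which are no part of the job. What is shaped like the cutter_a but blue or yellow is not meant.

How it is judged (in metres and radians):
On the way, in this order (a step that is already met when the one before it is completed fails the run):
1. the smallest cutter stands flat on the base's floor (horizontal distance between cutter_a and base below 0.012 m and z of cutter_a in the frame of base between 0.002 and 0.01 m and angle between cutter_a's own z axis and vertical below 0.08 rad), for 0.2 s.
2. the second smallest cutter stands flat on the base's floor, over the smaller ones (all of step 1 and horizontal distance between cutter_b and base below 0.012 m and z of cutter_b in the frame of base between 0.002 and 0.01 m and angle between cutter_b's own z axis and vertical below 0.08 rad), for 0.2 s.
3. the second largest cutter stands flat on the base's floor, over the smaller ones (all of step 2 and horizontal distance between cutter_c and base below 0.012 m and z of cutter_c in the frame of base between 0.002 and 0.01 m and angle between cutter_c's own z axis and vertical below 0.08 rad), for 0.2 s.
4. the largest cutter stands flat on the base's floor, over the smaller ones (all of step 3 and horizontal distance between cutter_d and base below 0.012 m and z of cutter_d in the frame of base between 0.002 and 0.01 m and angle between cutter_d's own z axis and vertical below 0.08 rad), for 0.2 s.
At the end, for the whole second after the job is handed in: All four cutters stand nested, upright (0.08 rad), undersides within 4 mm of the base's floor and within 12 mm of its centre; the cover stands over them, level (0.06 rad), its edge within 4 mm of the base's floor and within 8 mm of its centre; all released and at rest (all of step 4 and horizontal distance between cover and base below 0.008 m and z of cover in the frame of base between 0.002 and 0.01 m and angle between cover's own z axis and vertical below 0.06 rad and linear speed of each of cutter_a, cutter_b, cutter_c, cutter_d, cover below 0.02 m/s); the robot touches nothing.
It fails at once if the spice jar is shifted by more than 30 mm or tipped over (distance of spice_jar from where it was at the start of the episode above 0.03 m or angle between spice_jar's own z axis and vertical above 0.4 rad).
It fails at once if the timer is shifted by more than 30 mm or tipped over (distance of timer from where it was at the start of the episode above 0.03 m or angle between timer's own z axis and vertical above 0.4 rad).
It fails at once if the jar of spread is shifted by more than 30 mm or tipped over (distance of spread_jar from where it was at the start of the episode above 0.03 m or angle between spread_jar's own z axis and vertical above 0.4 rad).
It also fails if it takes over 109 s, if anything falls off the work surface, if the arm or the gripper's body presses on something with over 40 N, if the wrist force passes 120 N, or if a joint passes its speed limit or range.

## Working session

There is one attempt and no reset: what is moved stays moved. The work goes in short steps, Python scripts to look and compute and a shell command to move; the robot and the scene stay as the last step left them, time stands still between calls to the robot, and variables do not carry over. Pictures are saved under pics/ and viewed, at most 18 in all, crops included, and the job is handed in when it is done.

```bash
mkdir -p pics; python3 - <<'E'
from rig import r,eyes
import cv2,numpy as np
s=r.sense();print(s)
for n in("top","side"):
    f=eyes.grab_frame(n);cv2.imwrite(f"pics/{n}0.png",f["img"]);print(n,{k:np.round(f[k],4).tolist() for k in f if k!="img"})
f=eyes.grab_frame("wrist");cv2.imwrite("pics/w0.png",f["img"]);print({k:np.round(f[k],4).tolist() for k in f if k!="img"})
E
```

```text
{'clock': 0.0, 'qpos': array([-1.21539544e+00,  3.53659290e-01,  1.63415125e+00, -1.22428590e-05,
        1.15521729e+00, -2.38194194e-03]), 'qvel': array([ 0.00120771,  0.00032509,  0.00138113,  0.00095356, -0.00197115,
        0.0005164 ]), 'joint_efforts': array([ 3.71615170e-03, -6.05249405e+01, -3.42069340e+01,  4.13323323e-04,
        9.42733604e-03, -5.78071990e-07]), 'eef_pos': array([ 218.71803819, -584.98020549,  247.54739466]), 'tcp_rot': array([-3.14015745e+00,  7.77513769e-06,  3.57787785e-01]), 'contact_force': array([ 0.31499742, -0.30996318,  0.80903936]), 'wrist_torque': array([-0.03825341,  0.0223226 , -0.0065903 ]), 'grasp_force': 0.0, 'opening': 0.9986643869589412}
top {'fx': 512.3519, 'fy': 512.3519, 'cx': 315.3906, 'cy': 194.5524, 'R': [[0.0158, -0.9999, -0.0033], [-0.9954, -0.0154, -0.0947], [0.0947, 0.0048, -0.9955]], 't': [-32.478, 475.3875, 1605.6616]}
side {'fx': 420.5892, 'fy': 420.5892, 'cx': 316.7754, 'cy': 208.4977, 'R': [[0.9985, -0.0473, 0.0261], [0.0079, -0.3497, -0.9368], [0.0534, 0.9357, -0.3489]], 't': [-505.538, 4.4187, 1635.395]}
{'fx': 278.3019, 'fy': 278.3019, 'cx': 316.8671, 'cy': 202.8288, 'hand_eye': [[-0.0003, -0.953, -0.3028, 76.8025], [1.0, -0.0002, -0.0003, 0.1155], [0.0003, -0.3028, 0.953, -125.9339], [0.0, 0.0, 0.0, 1.0]]}
```

View pics/top0.png

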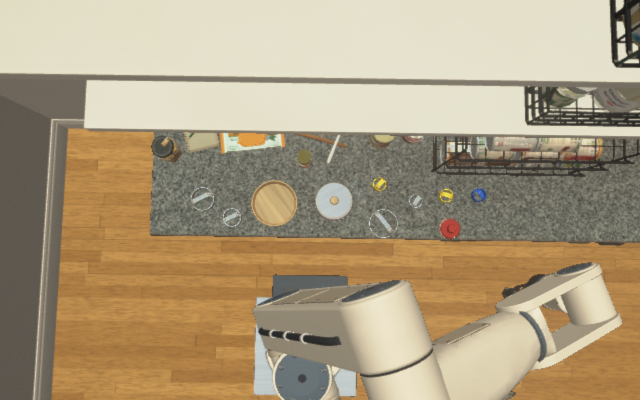

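View pics/side0.png

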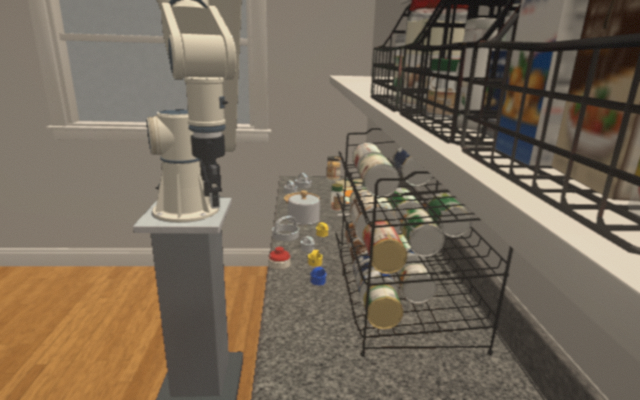

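The top view shows the base at (274,203), the cover at (333,201), and the cutters at a (416,201), b (231,217), c (202,198) and d (383,222). The timer is at (450,229), the spice jar at (304,157) and the spread jar at (163,147). A shelf overhangs behind row 130.

```bash
cat > h.py <<'E'
import numpy as np,cv2
from rig import r,eyes
from scipy.spatial.transform import Rotation as Ro
def cam(n):
    s=r.sense(); f=eyes.grab_frame(n)
    if n=="wrist":
        T=np.eye(4);T[:3,:3]=Ro.from_euler("xyz",s["tcp_rot"]).as_matrix();T[:3,3]=s["eef_pos"]
        W=T@f["hand_eye"]; f["R"]=W[:3,:3].T; f["t"]=-f["R"]@W[:3,3]
    return f
def ray(f,u,v,z):
    o=-f["R"].T@f["t"]; d=f["R"].T@np.array([(u-f["cx"])/f["fx"],(v-f["cy"])/f["fy"],1.])
    return o+d*(z-o[2])/d[2]
def proj(f,X):
    c=f["R"]@np.asarray(X,float)+f["t"]; return f["fx"]*c[0]/c[2]+f["cx"],f["fy"]*c[1]/c[2]+f["cy"]
def go(x,y,z,yaw=None):
    "tool-frame shift (m) and turn (deg) from measured pose to tool-down pose"
    s=r.sense();R=Ro.from_euler("xyz",s["tcp_rot"])
    print("shift m",np.round(R.inv().apply(np.array([x,y,z])-s["eef_pos"])/1000,4))
    if yaw is None: yaw=s["tcp_rot"][2]
    print("turn deg",np.round(np.degrees((R.inv()*Ro.from_euler("xyz",[np.pi,0,yaw])).as_rotvec()),2))
E
python3 - <<'E'
from h import *
f=cam("top")
for n,u,v,z in[("a",416,201,42),("b",231,217,51),("c",202,198,60),("d",383,222,69),("base",274,203,16),("cover",334,200,110),("timer",450,229,50),("spice",304,157,105),("spread",163,147,112),("yel",380,184,42),("yel2",446,195,42),("blue",479,195,42),("edge",300,238,0),("lamp",333,150,0)]:
    print(n,np.round(ray(f,u,v,z)))
c=cv2.resize(f["img"][125:245,145:495],None,fx=2.28,fy=2.28,interpolation=cv2.INTER_CUBIC)
c=np.vstack([c,cv2.resize(f["img"][160:245,365:500],(798,502),interpolation=cv2.INTER_CUBIC)[:320]])
cv2.imwrite("pics/topc.png",c)
E
```

```text
a [ 459. -341.   42.]
b [399. 236.  51.]
c [456. 327.  60.]
d [ 390. -234.   69.]
base [447. 106.  16.]
cover [452. -82. 110.]
timer [ 372. -444.   50.]
spice [582.  11. 105.]
spread [605. 439. 112.]
yel [ 510. -228.   42.]
yel2 [ 479. -435.   42.]
blue [ 481. -538.   42.]
edge [338.  22.   0.]
lamp [624. -80.   0.]
```

View pics/topc.png

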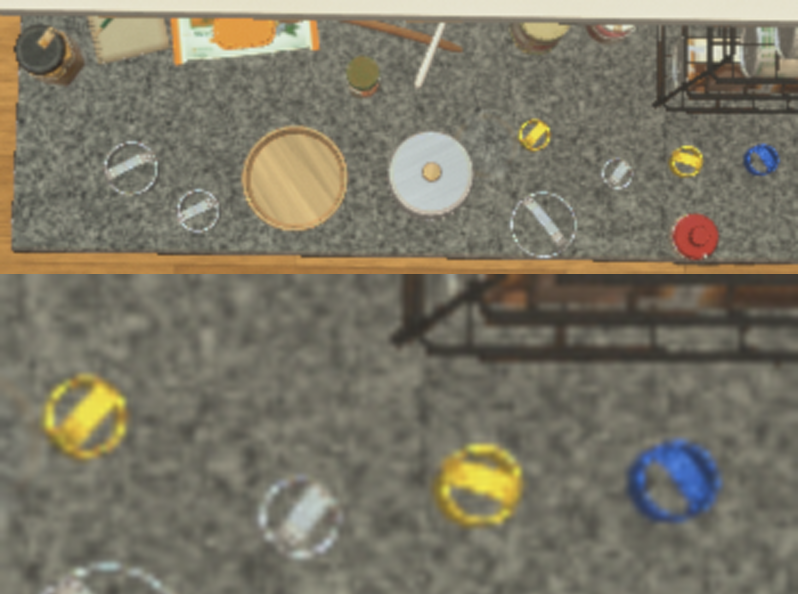

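View pics/w0.png

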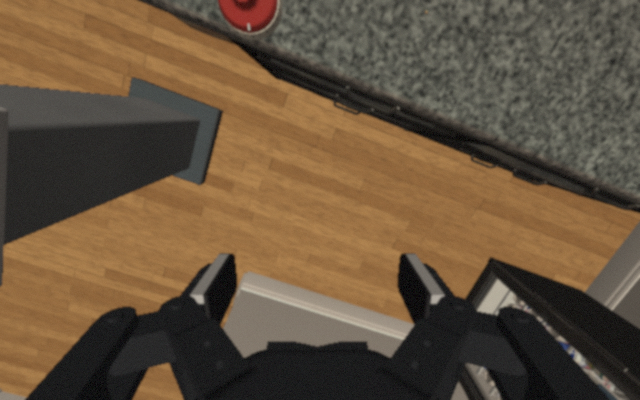

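```bash
python3 -c "
from h import *
go(459,-341,170,np.radians(142))"
```

```text
shift m [ 0.3105 -0.1445  0.078 ]
turn deg [-3.000e-02 -5.000e-02 -1.215e+02]
```

```bash
python3 -m inch '[[0.0388,-0.0181,0.0097,0,0,0,0],[0.0388,-0.0181,0.0097,0,0,0,0],[0.0388,-0.0181,0.0097,0,0,0,0],[0.0388,-0.0181,0.0097,0,0,0,0],[0.0388,-0.0181,0.0097,0,0,0,0],[0.0388,-0.0181,0.0097,0,0,0,0],[0.0388,-0.0181,0.0097,0,0,0,0],[0.0388,-0.0181,0.0097,0,0,0,0]]' 40
python3 -m inch '[[0,0,0,0,0,-8.5,0],[0,0,0,0,0,-8.5,0],[0,0,0,0,0,-8.5,0],[0,0,0,0,0,-8.5,0],[0,0,0,0,0,-8.5,0],[0,0,0,0,0,-8.5,0],[0,0,0,0,0,-8.5,0],[0,0,0,0,0,-8.5,0]]'
python3 -m inch '[[0,0,0,0,0,-8.5,0],[0,0,0,0,0,-8.5,0],[0,0,0,0,0,-8.5,0],[0,0,0,0,0,-8.5,0],[0,0,0,0,0,-8.5,0],[0,0,0,0,0,-8.5,0],[0,0,0,0,0,-2,0]]'
python3 - <<'E'
from h import *
f=cam("wrist");cv2.imwrite("pics/w1.png",f["img"]);np.savez("w1.npz",**f);print(r.sense()["clock"])
print(proj(f,[459,-341,42]))
E
```

```text
clock: 1.0
eef_pos: [460.0, -339.7, 170.3]
tcp_rot: [3.141, -0.0, 0.358]
contact_force: [-0.8, -0.6, -0.9]
opening: 0.501
grasp_force: 0.0
clock: 1.8
eef_pos: [458.8, -341.0, 170.5]
tcp_rot: [-3.141, -0.0, 1.551]
contact_force: [0.5, 0.9, 0.2]
opening: 0.503
grasp_force: 0.0
clock: 2.5
eef_pos: [458.8, -341.0, 170.6]
tcp_rot: [3.142, -0.0, 2.475]
contact_force: [-0.3, 0.4, -0.1]
opening: 0.499
grasp_force: 0.0
2.55
(np.float64(317.66304433960806), np.float64(199.95662238149325))
```

View pics/w1.png

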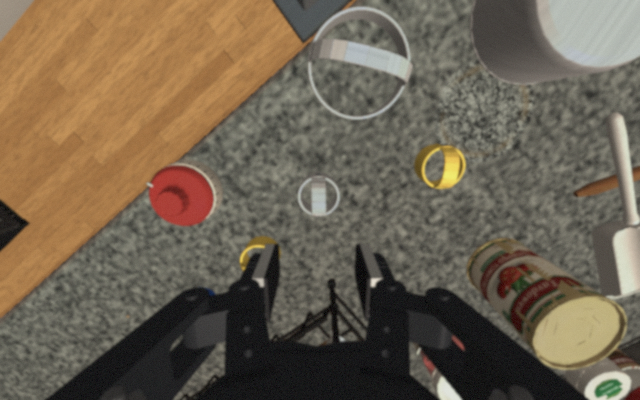

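Cutter a's crown shows as a bright rectangle at about (318,198), with its long axis vertical in the picture, and no obstacle is near the fingers. I'll measure it by mask.

```bash
cat >> h.py <<'E'
def crown(f,X,half,sat=40,val=165):
    "bright grey rectangle near projected X -> world centre, strap yaw deg"
    u,v=map(int,proj(f,X)); u0,v0=max(0,u-half),max(0,v-half)
    c=f["img"][v0:v+half,u0:u+half]; h=cv2.cvtColor(c,cv2.COLOR_BGR2HSV)
    m=((h[...,1]<sat)&(h[...,2]>val)).astype(np.uint8)
    m=cv2.morphologyEx(m,cv2.MORPH_OPEN,np.ones((5,5),np.uint8))
    n,l,s,_=cv2.connectedComponentsWithStats(m)
    k=1+np.argmax(s[1:,4]); cs,_=cv2.findContours((l==k).astype(np.uint8),0,2)
    b=cv2.boxPoints(cv2.minAreaRect(max(cs,key=cv2.contourArea)))+[u0,v0]
    P=np.array([ray(f,*p,X[2]) for p in b]); e=P[1]-P[0],P[2]-P[1]
    L=[np.hypot(*x[:2]) for x in e]; a=e[int(np.argmax(L))]
    print("area",s[k,4],"box",b.mean(0).round(1),"sides",np.round(L,1),"ctr",P.mean(0).round(1),"yaw",round(np.degrees(np.arctan2(a[1],a[0]))%180,1))
    return P.mean(0)
E
python3 - <<'E'
from h import *
f=dict(np.load("w1.npz"))
for v in(150,165,180,195,205): crown(f,[459,-341,42],28,val=v)
E
```

```text
area 420 box [318.5 200. ] sides [12.2 30. ] ctr [ 459.7 -340.6   42. ] yaw 142.3
area 333 box [318.  201.5] sides [11.3 27.1] ctr [ 460.6 -341.8   42. ] yaw 142.2
area 227 box [318.5 204. ] sides [10.4 20.2] ctr [ 462.8 -342.9   42. ] yaw 142.2Traceback (most recent call last):
  File "<stdin>", line 3, in <module>
  File "h.py", line 28, in crown
    k=1+np.argmax(s[1:,4]); cs,_=cv2.findContours((l==k).astype(np.uint8),0,2)
        ~~~~~~~~~^^^^^^^^^
    return _wrapfunc(a, 'argmax', axis=axis, out=out, **kwds)
    return bound(*args, **kwds)
ValueError: attempt to get argmax of an empty sequence
```

```bash
cat >> h.py <<'E'
def ring(f,X,D):
    "Hough circle of the rim (outer dia D) near X given with rim height -> world centre"
    u,v=proj(f,X); d=np.linalg.norm(f["R"]@np.asarray(X,float)+f["t"]); R0=f["fx"]*D/2/d; h=int(R0*1.6)
    u0,v0=max(0,int(u)-h),max(0,int(v)-h)
    g=cv2.cvtColor(f["img"][v0:int(v)+h,u0:int(u)+h],cv2.COLOR_BGR2GRAY); g=cv2.resize(g,None,fx=4,fy=4,interpolation=cv2.INTER_CUBIC)
    c=cv2.HoughCircles(g,cv2.HOUGH_GRADIENT,2,10,param1=150,param2=20,minRadius=int(3.5*R0),maxRadius=int(4.4*R0))
    if c is None: print("no ring");return
    for x,y,q in c[0][:4]:
        P=ray(f,u0+x/4,v0+y/4,X[2]); print("ring",P.round(1),"px",round(u0+x/4,1),round(v0+y/4,1),"dia",round(q/2*d/f["fx"],1))
E
python3 - <<'E'
from h import *
f=dict(np.load("w1.npz"))
ring(f,[460,-341,24],42); ring(f,[460,-341,24],40)
go(460,-341,52,np.radians(142.2))
E
```

```text
no ring
no ring
shift m [-0.0009  0.0007  0.1185]
turn deg [ 0.   -0.02 -0.46]
```

```bash
python3 -m inch '[[0,0.0007,0.030,0,0,0,0.2],[0,0,0.030,0,0,0,0.2],[0,0,0.030,0,0,0,0.2],[0,0,0.0285,0,0,0,0.2],[0,0,0,0,0,0,0.2]]'
python3 -m inch '[[0,0,0,0,0,0,1],[0,0,0,0,0,0,1],[0,0,0,0,0,0,1],[0,0,0,0,0,0,1],[0,0,0,0,0,0,1],[0,0,0,0,0,0,1]]' 40
python3 -m inch '[[0,0,-0.03,0,0,0,1],[0,0,-0.03,0,0,0,1],[0,0,-0.04,0,0,0,1],[0,0,0,0,0,0,1]]'
python3 - <<'E'
from h import *
f=cam("wrist");cv2.imwrite("pics/w2.png",f["img"])
f=cam("top");c=f["img"]
g=cv2.cvtColor(c,cv2.COLOR_BGR2HSV);m=cv2.inRange(g,(8,60,120),(25,200,255));m[:165]=0;m[240:]=0;m[:,:240]=0;m[:,310:]=0
cs,_=cv2.findContours(m,0,1);k=max(cs,key=cv2.contourArea);e=cv2.fitEllipse(k);b=cv2.minEnclosingCircle(k);print(e,b)
for z in(8,16):print(ray(f,*e[0],z),ray(f,*b[0],z))
go(446,106,150)
E
```

```text
clock: 3.05
eef_pos: [457.2, -338.9, 48.9]
tcp_rot: [-3.141, -0.006, 2.469]
contact_force: [-0.2, 0.3, -0.2]
opening: 0.399
grasp_force: 0.0
clock: 3.65
eef_pos: [460.0, -340.8, 53.0]
tcp_rot: [3.141, 0.002, 2.469]
contact_force: [1.8, 1.2, 6.3]
opening: 0.14
grasp_force: 40.2
clock: 4.05
eef_pos: [461.7, -342.3, 157.1]
tcp_rot: [3.141, 0.008, 2.47]
contact_force: [0.4, 0.7, -1.0]
opening: 0.139
grasp_force: 39.7
((273.79351806640625, 202.76873779296875), (45.61867141723633, 46.2044677734375), 54.00202560424805) ((273.63043212890625, 202.69564819335938), 23.524620056152344)
[448.73059256 107.79661644   8.        ] [448.95718475 108.32446367   8.        ]
[448.10917978 107.10846398  16.        ] [448.33466351 107.63372904  16.        ]
shift m [0.2888 0.3412 0.0024]
turn deg [0.   0.11 0.  ]
```

View pics/w2.png

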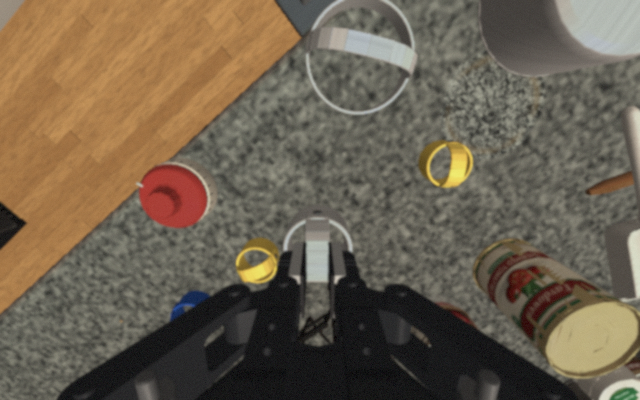

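```bash
python3 -m inch '[[0,0,-0.045,0,0,0,1],[0.0288,0.03435,0,0,0,0,1],[0.0288,0.03435,0,0,0,0,1],[0.0288,0.03435,0,0,0,0,1],[0.0288,0.03435,0,0,0,0,1],[0.0288,0.03435,0,0,0,0,1]]'
python3 -m inch '[[0.0288,0.03435,0,0,0,0,1],[0.0288,0.03435,0,0,0,0,1],[0.0288,0.03435,0,0,0,0,1],[0.0288,0.03435,0,0,0,0,1],[0.0288,0.03435,0,0,0,0,1],[0,0,0,0,0,7,1],[0,0,0,0,0,7,1],[0,0,0,0,0,7,1]]'
python3 -m inch '[[0,0,0,0,0,7,1],[0,0,0,0,0,0,1],[0,0,0,0,0,0,1]]'
python3 - <<'E'
from h import *
f=cam("wrist");cv2.imwrite("pics/w3.png",f["img"]);np.savez("w3.npz",**f);print(proj(f,[448,107,16]))
go(448,107,150)
E
```

```text
clock: 4.75
eef_pos: [452.1, -114.7, 195.7]
tcp_rot: [-3.141, -0.002, 2.469]
contact_force: [0.7, -0.3, 0.1]
opening: 0.141
grasp_force: 39.8
clock: 5.55
eef_pos: [446.6, 107.9, 195.6]
tcp_rot: [-3.139, -0.001, 2.1]
contact_force: [-0.1, -0.8, -1.5]
opening: 0.142
grasp_force: 39.8
clock: 5.85
eef_pos: [447.2, 107.4, 196.2]
tcp_rot: [-3.14, -0.0, 1.984]
contact_force: [-0.1, -0.8, 0.3]
opening: 0.14
grasp_force: 39.8
(np.float64(318.36656535589776), np.float64(186.86587066331046))
shift m [-0.0006  0.0006  0.0464]
turn deg [-0.08 -0.01  0.  ]
```

View pics/w3.png

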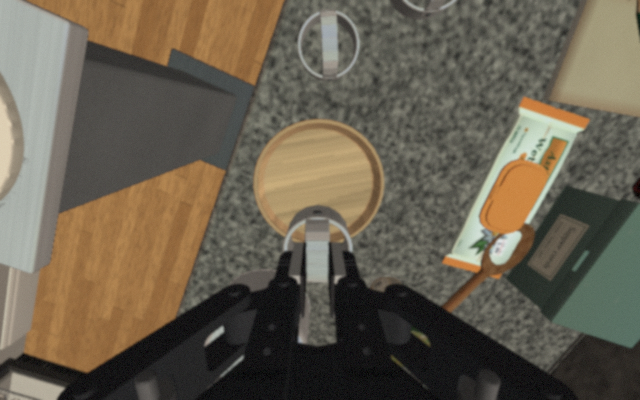

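```bash
cat >> h.py <<'E'
def basefit(f,vmax,win=(235,105,400,260)):
    h=cv2.cvtColor(f["img"],cv2.COLOR_BGR2HSV);m=cv2.inRange(h,(8,60,100),(25,220,255));w=np.zeros_like(m);w[win[1]:win[3],win[0]:win[2]]=1
    m=cv2.morphologyEx(m*w,cv2.MORPH_OPEN,np.ones((3,3),np.uint8));cs,_=cv2.findContours(m,0,1);k=cv2.convexHull(max(cs,key=cv2.contourArea))
    p=k[k[:,0,1]<vmax]; P=np.array([ray(f,*q,16)[:2] for q in p.reshape(-1,2)])
    A=np.c_[2*P,np.ones(len(P))];s=np.linalg.lstsq(A,(P**2).sum(1),rcond=None)[0];print("base",s[:2].round(1),"R",np.sqrt(s[2]+s[0]**2+s[1]**2).round(1),len(p))
    return s[:2]
E
python3 - <<'E'
from h import *
f=dict(np.load("w3.npz"))
for v in (200,215,228): basefit(f,v)
E
```

```text
base [447.9 107.2] R 74.7 28
base [447.9 107.2] R 74.7 32
base [447.9 107.1] R 74.7 35
```

```bash
python3 -m inch '[[-0.0006,0.0006,0.04,0,0,0,1],[0,0,0.04,0,0,0,1],[0,0,0.03,0,0,0,1],[0,0,0.02,0,0,0,1],[0,0,0.004,0,0,0,1],[0,0,0.003,0,0,0,1],[0,0,0,0,0,0,1]]'
python3 -c "
from h import *
go(448,107.1,59.5)"
```

```text
clock: 6.6
eef_pos: [449.0, 107.3, 60.7]
tcp_rot: [3.141, 0.0, 1.982]
contact_force: [-0.3, -0.5, 0.3]
opening: 0.142
grasp_force: 39.8
shift m [ 0.0002 -0.0011  0.0012]
turn deg [0.04 0.01 0.  ]
```

Lower the last bit, release, and back off towards cutter b.

```bash
python3 -m inch '[[0,-0.0008,0.0018,0,0,0,1],[0,0,0,0,0,0,1],[0,0,0,0,0,0,0.3],[0,0,0,0,0,0,0.3],[0,0,-0.04,0,0,0,0.3],[0,0,-0.04,0,0,0,0.3],[0,0,-0.04,0,0,0,0.3]]'
python3 -c "
from h import *
go(399,236,180,np.radians(117))"
```

```text
clock: 7.3
eef_pos: [447.3, 106.8, 179.7]
tcp_rot: [-3.141, -0.0, 1.981]
contact_force: [0.6, -0.2, -0.2]
opening: 0.351
grasp_force: 0.0
shift m [ 0.1377  0.0072 -0.0003]
turn deg [-0.06 -0.01 -3.5 ]
```

```bash
python3 -c "
from h import *
f=cam('wrist');np.savez('w4.npz',**f);cv2.imwrite('pics/w4.png',f['img'])
crown(f,[448,107,48],28,val=150)"
python3 -m inch '[[0.046,0.0024,0,0,0,-3.5,0],[0.046,0.0024,0,0,0,0,0],[0.046,0.0024,0,0,0,0,0],[0,0,0,0,0,0,0],[0,0,0,0,0,0,0]]'
python3 - <<'E'
from h import *
f=cam("wrist");cv2.imwrite("pics/w5.png",f["img"]);np.savez("w5.npz",**f)
for v in(140,150,165,180): c=crown(f,[399,236,51],40,val=v)
a=cv2.imread("pics/w4.png")[110:290,200:440];b=f["img"][110:290,200:440]
cv2.imwrite("pics/m1.png",cv2.resize(np.hstack([a,b]),None,fx=1.6,fy=1.6))
E
```

```text
area 358 box [318.5 197. ] sides [12.3 28.2] ctr [447.4 108.3  48. ] yaw 114.0
clock: 7.85
eef_pos: [393.7, 235.0, 178.4]
tcp_rot: [-3.142, 0.0, 2.045]
contact_force: [0.1, -0.6, -0.4]
opening: 0.5
grasp_force: 0.0
area 623 box [326.  194.5] sides [12.9 42.3] ctr [398.5 242.8  51. ] yaw 118.2
area 560 box [325.5 195. ] sides [12.  41.4] ctr [398.3 242.2  51. ] yaw 118.1
area 431 box [326. 197.] sides [11.2 33.6] ctr [399.6 240.8  51. ] yaw 118.1Traceback (most recent call last):
  File "<stdin>", line 3, in <module>
  File "h.py", line 28, in crown
    k=1+np.argmax(s[1:,4]); cs,_=cv2.findContours((l==k).astype(np.uint8),0,2)
        ~~~~~~~~~^^^^^^^^^
    return _wrapfunc(a, 'argmax', axis=axis, out=out, **kwds)
    return bound(*args, **kwds)
ValueError: attempt to get argmax of an empty sequence
```

```bash
python3 - <<'E'
import cv2,numpy as np
a=cv2.imread("pics/w4.png")[140:260,240:400];b=cv2.imread("pics/w5.png")[140:260,240:400]
cv2.imwrite("pics/m1.png",cv2.resize(np.hstack([a,b]),None,fx=2.5,fy=2.5))
E
```

```text
(no output)
```

View pics/m1.png

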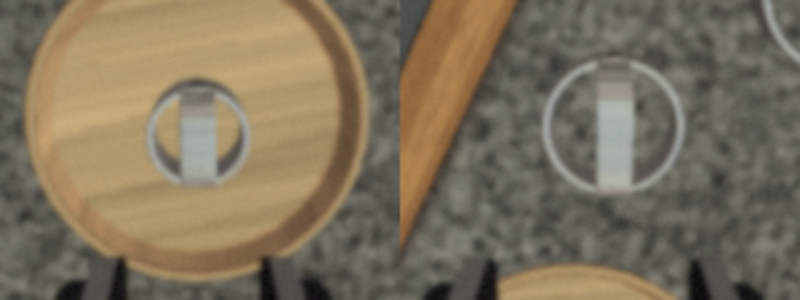

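Left: cutter a stands in the middle of the base, its rim centred at about (319.6,193.6). Right: cutter b's rim is centred at about (325.8,190.8), with the bright crown at (326,197).

```bash
python3 - <<'E'
from h import *
f=dict(np.load("w4.npz"));print("a",ray(f,319.6,193.6,30),basefit(f,215,(235,100,400,260)))
f=dict(np.load("w5.npz"));c=ray(f,325.8,190.8,24);print("b",c)
go(c[0],c[1],61.5,np.radians(118.1))
E
```

```text
base [447.9 107.2] R 74.6 34
a [449.11594728 107.51841838  30.        ] [447.86901753 107.16370832]
b [400.55711072 240.2948924   24.        ]
shift m [0.0025 0.0086 0.1169]
turn deg [-0.01  0.02 -1.02]
```

```bash
python3 -m inch '[[0.0025,0.0084,0.030,0,0,-1,0.1],[0,0,0.030,0,0,0,0.2],[0,0,0.030,0,0,0,0.2],[0,0,0.0265,0,0,0,0.2],[0,0,0,0,0,0,0.2],[0,0,0,0,0,0,0.2]]'
python3 -m inch '[[0,0,0,0,0,0,1],[0,0,0,0,0,0,1],[0,0,0,0,0,0,1],[0,0,0,0,0,0,1],[0,0,0,0,0,0,1]]' 40
python3 -c "
from h import *
go(447.9,107.2,200,np.radians(113.6))"
```

```text
clock: 8.5
eef_pos: [400.9, 239.2, 62.0]
tcp_rot: [-3.14, 0.0, 2.058]
contact_force: [0.2, -1.3, -0.1]
opening: 0.397
grasp_force: 0.0
clock: 9.0
eef_pos: [401.3, 240.4, 63.0]
tcp_rot: [3.14, 0.0, 2.06]
contact_force: [0.7, -3.5, 8.6]
opening: 0.139
grasp_force: 39.4
shift m [-0.1395 -0.0212 -0.137 ]
turn deg [0.1  0.02 4.43]
```

```bash
python3 -m inch '[[0,0,-0.03,0,0,0,1],[0,0,-0.035,0,0,0,1],[0,0,-0.035,0,0,0,1],[-0.0465,-0.0071,0,0,0,0,1],[-0.0465,-0.0071,0,0,0,0,1],[-0.0465,-0.0071,0,0,0,4.4,1],[0,0,0,0,0,0,1],[0,0,0,0,0,0,1]]'
python3 - <<'E'
from h import *
f=cam("wrist");cv2.imwrite("pics/w6.png",f["img"])
go(448,107.2,69)
E
```

```text
clock: 9.8
eef_pos: [447.5, 106.3, 162.3]
tcp_rot: [3.141, -0.0, 1.98]
contact_force: [-0.5, 0.7, -0.3]
opening: 0.137
grasp_force: 39.3
shift m [-0.0003  0.0007  0.0932]
turn deg [ 0.03 -0.02 -0.  ]
```

View pics/w6.png

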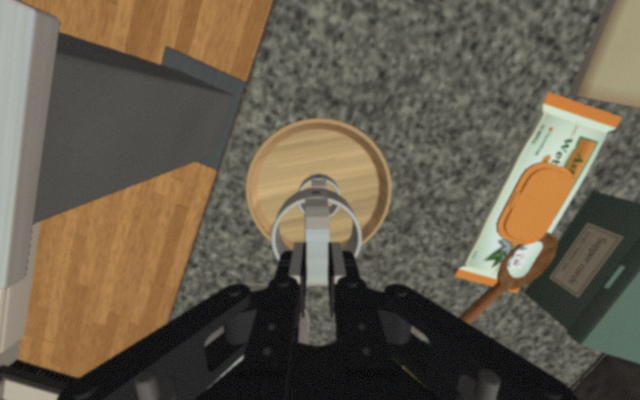

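Cutter b is held upright, its ring centred at about u=317. Cutter a sits ahead of it at (319,190) inside the base. I'll lower it.

```bash
python3 -m inch '[[-0.0003,0.0007,0.035,0,0,0,1],[0,0,0.03,0,0,0,1],[0,0,0.015,0,0,0,1],[0,0,0.008,0,0,0,1],[0,0,0.003,0,0,0,1],[0,0,0,0,0,0,1],[0,0,0,0,0,0,1]]'
python3 -c "
from h import *
go(448,107.2,68.5)"
```

```text
clock: 10.55
eef_pos: [448.5, 107.6, 71.6]
tcp_rot: [3.14, 0.0, 1.983]
contact_force: [0.3, -0.2, -0.1]
opening: 0.142
grasp_force: 39.3
shift m [-0.0001 -0.0007  0.0031]
turn deg [0.07 0.01 0.  ]
```

```bash
python3 -m inch '[[0,0,0.0025,0,0,0,1],[0,0,0.0008,0,0,0,1],[0,0,0,0,0,0,1],[0,0,0,0,0,0,0.3],[0,0,0,0,0,0,0.3],[0,0,-0.04,0,0,0,0.3],[0,0,-0.04,0,0,0,0.3],[0,0,-0.03,0,0,0,0.3]]'
python3 -c "
from h import *
f=cam('wrist');np.savez('w7.npz',**f);cv2.imwrite('pics/w7.png',f['img'])
crown(f,[448,107,57],40,val=165)
go(456,327,185,np.radians(113))"
```

```text
clock: 11.35
eef_pos: [448.4, 107.2, 179.6]
tcp_rot: [3.14, 0.0, 1.983]
contact_force: [0.6, -1.0, -1.3]
opening: 0.355
grasp_force: 0.0
area 426 box [317. 200.] sides [11.  33.2] ctr [447.7 107.9  57. ] yaw 114.0
shift m [ 0.1988  0.0927 -0.0011]
turn deg [0.4  0.07 0.59]
```

```bash
python3 -m inch '[[0.0398,0.0185,0,0,0,0,0],[0.0398,0.0185,0,0,0,0,0],[0.0398,0.0185,0,0,0,0,0],[0.0398,0.0185,0,0,0,0,0],[0.0398,0.0185,0,0,0,0,0],[0,0,0,0,0,0,0],[0,0,0,0,0,0,0]]'
python3 - <<'E'
from h import *
f=cam("wrist");cv2.imwrite("pics/w8.png",f["img"]);np.savez("w8.npz",**f)
for v in(150,165,175): c=crown(f,[456,327,60],50,val=v)
a=cv2.imread("pics/w7.png")[140:260,240:400];b=f["img"][140:260,240:400]
cv2.imwrite("pics/m2.png",cv2.resize(np.hstack([a,b]),None,fx=2.5,fy=2.5))
E
```

```text
clock: 12.1
eef_pos: [452.6, 327.1, 177.0]
tcp_rot: [-3.141, 0.0, 1.985]
contact_force: [-0.2, -0.2, 0.6]
opening: 0.499
grasp_force: 0.0
area 787 box [325.8 193. ] sides [12.5 53.4] ctr [455.8 338.   60. ] yaw 118.4
area 580 box [326.2 195.1] sides [11.3 43.5] ctr [456.8 336.6  60. ] yaw 118.9
area 295 box [326.2 196.3] sides [ 9.6 26. ] ctr [457.1 335.9  60. ] yaw 119.6
```

View pics/m2.png

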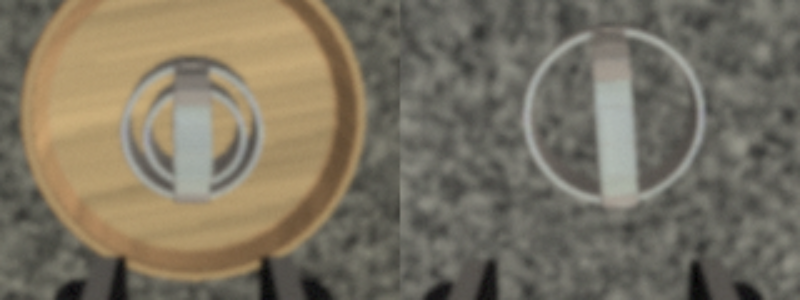

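Left: b is nested concentrically over a, with its rim centre at (317.2,192). Right: c's rim centre is at (325.8,187.2), and its strap is turned about 4° from the tool.

```bash
python3 - <<'E'
from h import *
f=dict(np.load("w7.npz"));print("b",ray(f,317.2,192,30))
f=dict(np.load("w8.npz"));c=ray(f,325.8,187.2,24);print("c",c)
c=(c+[456.8,336.6,0])/2 
go(c[0],c[1],71,np.radians(118.6))
E
```

```text
b [447.65128807 108.56203257  30.        ]
c [457.98666548 335.72252865  24.        ]
shift m [0.0073 0.0085 0.106 ]
turn deg [-0.07  0.03 -4.95]
```

```bash
python3 -m inch '[[0.0073,0.0085,0.028,0,0,-4.9,0.1],[0,0,0.028,0,0,0,0.2],[0,0,0.028,0,0,0,0.2],[0,0,0.022,0,0,0,0.2],[0,0,0,0,0,0,0.2],[0,0,0,0,0,0,0.2]]'
python3 -m inch '[[0,0,0,0,0,0,1],[0,0,0,0,0,0,1],[0,0,0,0,0,0,1],[0,0,0,0,0,0,1],[0,0,0,0,0,0,1]]' 40
python3 -c "
from h import *
go(447.9,107.4,175,np.radians(113.6))"
```

```text
clock: 12.75
eef_pos: [458.0, 335.5, 71.8]
tcp_rot: [-3.141, 0.0, 2.067]
contact_force: [1.0, -0.2, -0.0]
opening: 0.4
grasp_force: 0.0
clock: 13.25
eef_pos: [458.4, 336.6, 72.7]
tcp_rot: [3.14, 0.0, 2.069]
contact_force: [-1.0, -4.3, 8.5]
opening: 0.145
grasp_force: 39.4
shift m [-0.1964 -0.1186 -0.1024]
turn deg [0.07 0.01 4.92]
```

```bash
python3 -m inch '[[0,0,-0.03,0,0,0,1],[0,0,-0.035,0,0,0,1],[0,0,-0.035,0,0,0,1],[-0.0393,-0.0237,0,0,0,0,1],[-0.0393,-0.0237,0,0,0,0,1],[-0.0393,-0.0237,0,0,0,0,1],[-0.0393,-0.0237,0,0,0,0,1],[-0.0393,-0.0237,0,0,0,4.9,1]]'
python3 -m inch '[[0,0,0,0,0,0,1],[0,0,0,0,0,0,1]]'
python3 -c "
from h import *
f=cam('wrist');cv2.imwrite('pics/w9.png',f['img'])
go(448,107.3,78.5)"
```

```text
clock: 14.05
eef_pos: [447.4, 105.9, 172.1]
tcp_rot: [3.14, 0.0, 1.983]
contact_force: [1.0, 0.3, -0.8]
opening: 0.139
grasp_force: 39.3
clock: 14.25
eef_pos: [447.8, 106.6, 172.0]
tcp_rot: [3.141, -0.0, 1.981]
contact_force: [0.9, 1.6, -0.5]
opening: 0.137
grasp_force: 39.3
shift m [-0.0002 -0.0002  0.0935]
turn deg [ 0.07 -0.01 -0.  ]
```

```bash
python3 -m inch '[[-0.0002,0,0.035,0,0,0,1],[0,0,0.03,0,0,0,1],[0,0,0.015,0,0,0,1],[0,0,0.008,0,0,0,1],[0,0,0.003,0,0,0,1],[0,0,0,0,0,0,1],[0,0,0,0,0,0,1]]'
python3 -c "
from h import *
go(448,107.2,78.2)"
```

```text
clock: 15.0
eef_pos: [448.3, 107.6, 81.3]
tcp_rot: [3.14, 0.0, 1.983]
contact_force: [0.5, -0.5, -0.6]
opening: 0.137
grasp_force: 39.3
shift m [-0.0003 -0.0004  0.0031]
turn deg [0.08 0.01 0.  ]
```

```bash
python3 -m inch '[[0,0,0.0025,0,0,0,1],[0,0,0.001,0,0,0,1],[0,0,0,0,0,0,1],[0,0,0,0,0,0,0.3],[0,0,0,0,0,0,0.3],[0,0,-0.04,0,0,0,0.3],[0,0,-0.04,0,0,0,0.3],[0,0,-0.03,0,0,0,0.3]]'
python3 -c "
from h import *
f=cam('wrist');np.savez('w10.npz',**f);cv2.imwrite('pics/w10.png',f['img'])
crown(f,[448,107,66],50,val=165)
go(390,-234,195,np.radians(40))"
```

```text
clock: 15.8
eef_pos: [448.1, 107.2, 189.2]
tcp_rot: [3.14, 0.0, 1.983]
contact_force: [0.2, -0.1, 0.0]
opening: 0.349
grasp_force: 0.0
area 395 box [317.  197.5] sides [11.  34.1] ctr [446.4 110.   66. ] yaw 114.0
shift m [-0.289  -0.1921 -0.0029]
turn deg [ 0.4  -0.2  73.59]
```

```bash
python3 -m inch '[[-0.0361,-0.024,0,0,0,0,0],[-0.0361,-0.024,0,0,0,0,0],[-0.0361,-0.024,0,0,0,0,0],[-0.0361,-0.024,0,0,0,0,0],[-0.0361,-0.024,0,0,0,0,0],[-0.0361,-0.024,0,0,0,0,0],[-0.0361,-0.024,0,0,0,0,0],[-0.0361,-0.024,0,0,0,0,0]]'
python3 -m inch '[[0,0,0,0,0,8.4,0],[0,0,0,0,0,8.4,0],[0,0,0,0,0,8.4,0],[0,0,0,0,0,8.4,0],[0,0,0,0,0,8.4,0],[0,0,0,0,0,8.4,0],[0,0,0,0,0,8.4,0],[0,0,0,0,0,8.4,0]]'
python3 -m inch '[[0,0,0,0,0,6.4,0],[0,0,0,0,0,0,0],[0,0,0,0,0,0,0]]'
python3 - <<'E'
from h import *
f=cam("wrist");cv2.imwrite("pics/w11.png",f["img"]);np.savez("w11.npz",**f)
for v in(150,165,175): c=crown(f,[390,-234,69],60,val=v)
a=cv2.imread("pics/w10.png")[140:260,240:400];b=f["img"][140:260,240:400]
cv2.imwrite("pics/m3.png",cv2.resize(np.hstack([a,b]),None,fx=2.5,fy=2.5))
E
```

```text
clock: 16.65
eef_pos: [386.7, -236.1, 187.1]
tcp_rot: [3.141, 0.0, 1.982]
contact_force: [-0.0, 0.2, -0.2]
opening: 0.501
grasp_force: 0.0
clock: 17.45
eef_pos: [387.3, -234.4, 186.9]
tcp_rot: [3.141, -0.0, 0.804]
contact_force: [-0.0, 0.5, 0.1]
opening: 0.498
grasp_force: 0.0
clock: 17.75
eef_pos: [387.3, -234.3, 187.0]
tcp_rot: [-3.142, -0.0, 0.701]
contact_force: [-0.1, -0.4, 0.6]
opening: 0.501
grasp_force: 0.0
area 1003 box [321.6 192.9] sides [68.1 12.6] ctr [ 395.6 -232.7   69. ] yaw 38.8
area 846 box [321.4 192. ] sides [64.2 11.3] ctr [ 396.2 -231.8   69. ] yaw 38.1
area 160 box [322. 182.] sides [10.7 11. ] ctr [ 404.6 -225.5   69. ] yaw 40.9
```

View pics/m3.png

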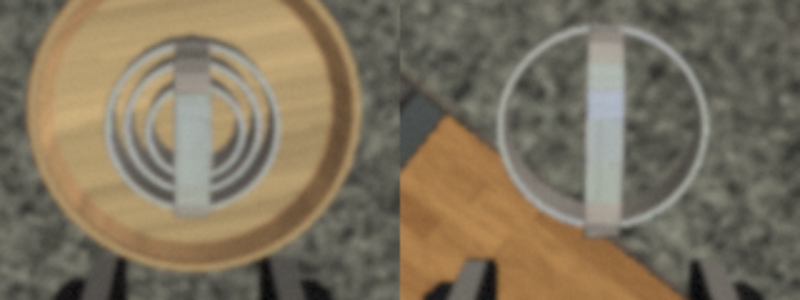

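Left: c is nested concentrically, its rim centre at (317,190.4). Right: d's rim centre is at (321.4,190.6), with its strap vertical.

```bash
python3 - <<'E'
from h import *
f=dict(np.load("w10.npz"));print("c",ray(f,317,190.4,30))
f=dict(np.load("w11.npz"));c=ray(f,321.4,190.6,24);print("d",c)
go(c[0],c[1],80.5,np.radians(38.5))
E
```

```text
c [447.46304463 107.73638236  30.        ]
d [ 389.4168761  -238.63610766   24.        ]
shift m [-0.0012  0.0046  0.1065]
turn deg [-0.    0.    1.68]
```

```bash
python3 - <<'E'
from h import *
f=dict(np.load("w11.npz"));d=np.array([np.cos(.672),np.sin(.672),0])
for nm,f,c,h,R,a in(("d",f,np.array([389.4,-238.6,0]),69,45,.672),("c",dict(np.load("w8.npz")),np.array([457.7,336.0,0]),60,37,2.07)):
  d=np.array([np.cos(a),np.sin(a),0])
  for s,z in((-R,0),(-R,24),(0,24),(R,24),(-R*.6,h),(0,h),(R*.6,h)):
    u,v=proj(f,c+s*d+[0,0,z]); print(nm,s,z,"crop",round((u-240)*2.5+(400)),round((v-140)*2.5))
E
```

```text
d -45 0 crop 599 204
d -45 24 crop 600 223
d 0 24 crop 603 126
d 45 24 crop 607 20
d -27.0 69 crop 603 226
d 0 69 crop 605 158
d 27.0 69 crop 608 86
c -37 0 crop 619 182
c -37 24 crop 621 201
c 0 24 crop 614 117
c 37 24 crop 607 27
c -22.2 60 crop 621 199
c 0 60 crop 617 142
c 22.2 60 crop 612 82
```

```bash
python3 -m inch '[[-0.0028,0.0046,0.028,0,0,1.6,0.1],[0,0,0.028,0,0,0,0.2],[0,0,0.028,0,0,0,0.2],[0,0,0.0225,0,0,0,0.2],[0,0,0,0,0,0,0.2],[0,0,0,0,0,0,0.2]]'
python3 -m inch '[[0,0,0,0,0,0,1],[0,0,0,0,0,0,1],[0,0,0,0,0,0,1],[0,0,0,0,0,0,1],[0,0,0,0,0,0,1]]' 40
python3 -m inch '[[0,0,-0.045,0,0,0,1],[0,0,-0.045,0,0,0,1],[0,0,-0.045,0,0,0,1],[0,0,-0.015,0,0,0,1],[0,0,0,0,0,0,1]]'
python3 -c "
from h import *
go(447.9,107.2,230,np.radians(113.6))"
```

```text
clock: 18.4
eef_pos: [388.1, -239.6, 80.7]
tcp_rot: [-3.141, 0.0, 0.671]
contact_force: [1.0, -0.1, -0.4]
opening: 0.398
grasp_force: 0.0
clock: 18.9
eef_pos: [388.7, -239.8, 81.4]
tcp_rot: [3.14, -0.001, 0.67]
contact_force: [0.0, 2.5, 7.4]
opening: 0.142
grasp_force: 39.6
clock: 19.4
eef_pos: [389.5, -240.5, 233.3]
tcp_rot: [3.136, -0.002, 0.67]
contact_force: [-0.3, 0.0, -1.4]
opening: 0.139
grasp_force: 39.4
shift m [ 0.2618 -0.2362  0.0025]
turn deg [  0.33   0.11 -75.19]
```

```bash
python3 -m inch '[[0.0327,-0.0295,0,0,0,0,1],[0.0327,-0.0295,0,0,0,0,1],[0.0327,-0.0295,0,0,0,0,1],[0.0327,-0.0295,0,0,0,0,1],[0.0327,-0.0295,0,0,0,0,1],[0.0327,-0.0295,0,0,0,0,1],[0.0327,-0.0295,0,0,0,0,1],[0.0327,-0.0295,0,0,0,0,1]]'
python3 -m inch '[[0,0,0,0,0,-8.4,1],[0,0,0,0,0,-8.4,1],[0,0,0,0,0,-8.4,1],[0,0,0,0,0,-8.4,1],[0,0,0,0,0,-8.4,1],[0,0,0,0,0,-8.4,1],[0,0,0,0,0,-8.4,1],[0,0,0,0,0,-8.4,1]]'
python3 -m inch '[[0,0,0.02,0,0,-8,1],[0,0,0.03,0,0,0,1],[0,0,0,0,0,0,1],[0,0,0,0,0,0,1]]'
python3 -c "
from h import *
f=cam('wrist');cv2.imwrite('pics/w12.png',f['img'])
go(447.9,107.2,87)"
```

```text
clock: 20.2
eef_pos: [445.6, 109.4, 229.0]
tcp_rot: [-3.141, 0.002, 0.67]
contact_force: [0.3, -1.0, -0.3]
opening: 0.139
grasp_force: 39.4
clock: 21.0
eef_pos: [445.6, 107.5, 228.8]
tcp_rot: [-3.139, -0.0, 1.849]
contact_force: [0.8, -0.5, -0.6]
opening: 0.141
grasp_force: 39.4
clock: 21.4
eef_pos: [445.6, 107.5, 179.7]
tcp_rot: [-3.138, -0.001, 1.982]
contact_force: [0.3, -0.7, -0.1]
opening: 0.139
grasp_force: 39.4
shift m [-0.0011  0.0012  0.0936]
turn deg [-0.06 -0.01  0.  ]
```

View pics/w12.png

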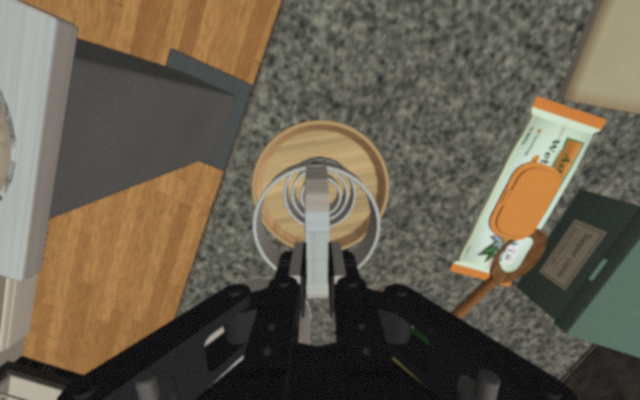

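Cutter d is held level, its ring centred at u≈318, with the three nested rings at (318,190) ahead of it. I'll lower it in stages.

```bash
python3 -m inch '[[-0.001,0.0013,0.035,0,0,0,1],[0,0,0.03,0,0,0,1],[0,0,0.015,0,0,0,1],[0,0,0.008,0,0,0,1],[0,0,0.003,0,0,0,1],[0,0,0,0,0,0,1],[0,0,0,0,0,0,1]]'
python3 -c "
from h import *
go(448,107.2,87)"
```

```text
clock: 22.15
eef_pos: [448.9, 107.6, 90.5]
tcp_rot: [3.14, 0.0, 1.983]
contact_force: [-1.1, 0.3, -0.4]
opening: 0.139
grasp_force: 39.4
shift m [ 0.     -0.001   0.0035]
turn deg [0.09 0.02 0.  ]
```

```bash
python3 -m inch '[[0,-0.0008,0.0025,0,0,0,1],[0,0,0.001,0,0,0,1],[0,0,0,0,0,0,1],[0,0,0,0,0,0,0.3],[0,0,0,0,0,0,0.3],[0,0,-0.04,0,0,0,0.3],[0,0,-0.04,0,0,0,0.3],[0,0,-0.04,0,0,0,0]]'
python3 -c "
from h import *
f=cam('wrist');np.savez('w13.npz',**f);cv2.imwrite('pics/w13.png',f['img'])
go(452,-82,230,np.radians(113.6))"
```

```text
clock: 22.95
eef_pos: [447.0, 107.0, 207.3]
tcp_rot: [-3.141, -0.0, 1.983]
contact_force: [0.8, 0.6, 0.4]
opening: 0.498
grasp_force: 0.0
shift m [-0.1746 -0.0743 -0.0169]
turn deg [0.44 0.08 0.  ]
```

View pics/w13.png

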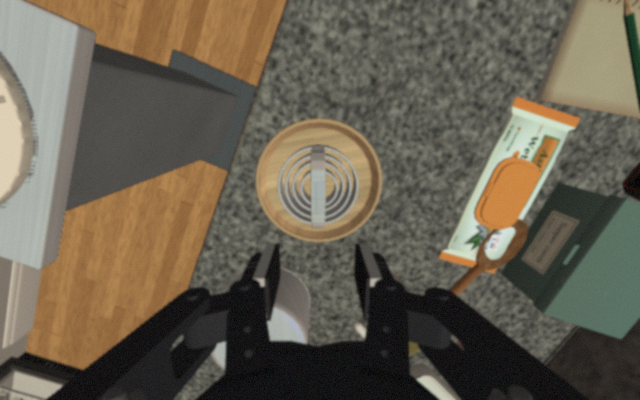

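All four cutters are nested concentrically, the d rim centred at about (317.5,186) and the base at about (319,181). Next is the cover.

```bash
python3 -m inch '[[-0.035,-0.0149,-0.01,0,0,0,0],[-0.035,-0.0149,-0.007,0,0,0,0],[-0.035,-0.0149,0,0,0,0,-0.1],[-0.035,-0.0149,0,0,0,0,-0.2],[-0.035,-0.0149,0,0,0,0,-0.2],[0,0,0,0,0,0,-0.2],[0,0,0,0,0,0,-0.2]]'
python3 - <<'E'
from h import *
f=cam("wrist");np.savez("w14.npz",**f);cv2.imwrite("pics/w14.png",f["img"])
u,v=map(int,proj(f,[452,-82,101]));print(u,v)
h=cv2.cvtColor(f["img"],cv2.COLOR_BGR2HSV);m=cv2.inRange(h,(8,50,90),(28,220,255));w=np.zeros_like(m);w[v-35:v+35,u-35:u+35]=1;m=m*w
cs,_=cv2.findContours(m,0,1);k=max(cs,key=cv2.contourArea);(x,y),q=cv2.minEnclosingCircle(k);print(x,y,q,cv2.contourArea(k),ray(f,x,y,101),ray(f,x,y,105))
E
```

```text
clock: 23.7
eef_pos: [449.0, -83.7, 222.9]
tcp_rot: [-3.142, -0.0, 1.98]
contact_force: [0.5, -0.3, 0.2]
opening: 0.6
grasp_force: 0.0
321 201
321.5 199.17857360839844 14.257793426513672 543.0 [451.40478168 -80.11971881 101.        ] [450.86186412 -79.03780472 105.        ]
```

View pics/w14.png

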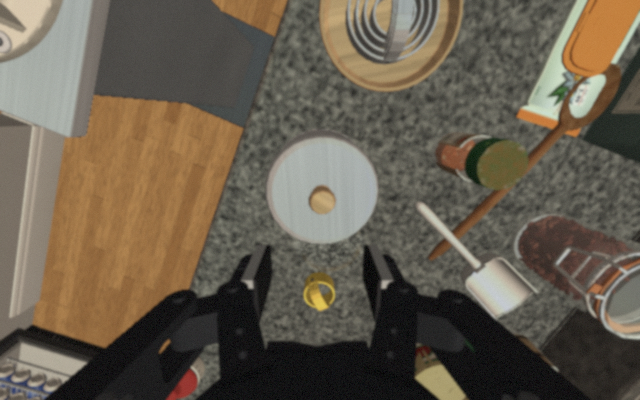

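The knob is at (321.5,199) and the cover's top disc is centred at about (323,188). The fingers will come down clear of the spice jar at (500,163).

```bash
python3 - <<'E'
from h import *
f=dict(np.load("w14.npz"));print(ray(f,323,188.3,80),ray(f,321.5,199.2,102))
go(451.4,-80.3,103)
E
```

```text
[451.06673796 -74.8331891   80.        ] [451.27740125 -79.86822798 102.        ]
shift m [0.0014 0.0032 0.1199]
turn deg [-0.   -0.03  0.  ]
```

```bash
python3 -m inch '[[0.0014,0.0032,0.035,0,0,0,-0.1],[0,0,0.035,0,0,0,0],[0,0,0.03,0,0,0,0],[0,0,0.015,0,0,0,0],[0,0,0.005,0,0,0,0],[0,0,0,0,0,0,0],[0,0,0,0,0,0,0]]'
python3 -c "
from h import *
go(451.4,-80.3,103)"
```

```text
clock: 24.45
eef_pos: [452.3, -80.1, 103.9]
tcp_rot: [3.141, 0.001, 1.983]
contact_force: [0.1, -0.6, 0.9]
opening: 0.501
grasp_force: 0.0
shift m [ 0.0002 -0.0009  0.0009]
turn deg [0.06 0.03 0.  ]
```

```bash
python3 -m inch '[[0,0,0,0,0,0,1],[0,0,0,0,0,0,1],[0,0,0,0,0,0,1],[0,0,0,0,0,0,1],[0,0,0,0,0,0,1],[0,0,0,0,0,0,1]]' 60
python3 -m inch '[[0,0,-0.005,0,0,0,1],[0,0,-0.025,0,0,0,1],[0,0,-0.035,0,0,0,1],[0,0,-0.035,0,0,0,1],[0,0,-0.01,0,0,0,1],[0,0,0,0,0,0,1],[0,0,0,0,0,0,1]]'
python3 - <<'E'
from h import *
f=cam("wrist");np.savez("w15.npz",**f);cv2.imwrite("pics/w15.png",f["img"])
go(448,107.2,214)
E
```

```text
clock: 25.05
eef_pos: [452.5, -80.5, 104.4]
tcp_rot: [3.14, 0.001, 1.982]
contact_force: [0.5, 2.0, 7.0]
opening: 0.268
grasp_force: 58.4
clock: 25.75
eef_pos: [450.9, -80.4, 212.2]
tcp_rot: [-3.141, -0.001, 1.983]
contact_force: [0.3, 0.8, -2.7]
opening: 0.267
grasp_force: 59.2
shift m [ 0.173   0.0727 -0.0022]
turn deg [-0.11 -0.07  0.  ]
```

View pics/w15.png

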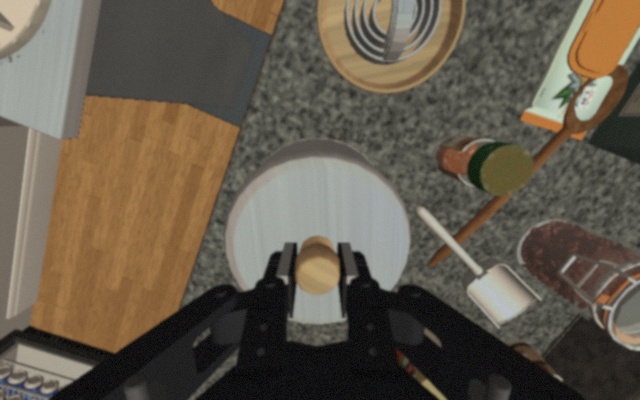

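```bash
python3 -m inch '[[0.0346,0.0145,0,0,0,0,1],[0.0346,0.0145,0,0,0,0,1],[0.0346,0.0145,0,0,0,0,1],[0.0346,0.0145,0,0,0,0,1],[0.0346,0.0145,0,0,0,0,1],[0,0,0,0,0,0,1],[0,0,0,0,0,0,1]]'
python3 - <<'E'
from h import *
f=dict(np.load("w15.npz"))
T=np.array([451.1,-80.3]);ax=np.array([np.cos(1.982),np.sin(1.982)]);ay=np.array([ax[1],-ax[0]])
for s in(-60,60):
  for a in(ax,ay): print(s,np.round(proj(f,[*(T+s*a),188]),1))
go(448,107.2,110.5)
E
```

```text
clock: 26.5
eef_pos: [447.8, 107.5, 211.6]
tcp_rot: [-3.139, -0.0, 1.985]
contact_force: [-0.4, -0.3, -2.0]
opening: 0.266
grasp_force: 59.3
-60 [318.2 331.7]
-60 [218.2 250. ]
60 [318.7 148.6]
60 [418.8 250.2]
shift m [-0.0004  0.0004  0.101 ]
turn deg [-0.17 -0.02  0.  ]
```

```bash
python3 -m inch '[[-0.0004,0.0004,0.03,0,0,0,1],[0,0,0.03,0,0,0,1],[0,0,0.02,0,0,0,1],[0,0,0.01,0,0,0,1],[0,0,0.004,0,0,0,1],[0,0,0,0,0,0,1],[0,0,0,0,0,0,1]]'
python3 -c "
from h import *
go(448,107.2,110)"
```

```text
clock: 27.2
eef_pos: [449.9, 106.7, 119.8]
tcp_rot: [3.14, 0.0, 1.982]
contact_force: [1.2, -0.2, -1.3]
opening: 0.263
grasp_force: 59.3
shift m [ 0.0012 -0.0016  0.0098]
turn deg [0.06 0.01 0.  ]
```

```bash
python3 -m inch '[[0.0008,-0.0012,0.004,0,0,0,1],[0,0,0.003,0,0,0,1],[0,0,0.0015,0,0,0,1],[0,0,0,0,0,0,1],[0,0,0,0,0,0,1]]'
python3 -c "
from h import *
go(448,107.2,110)"
```

```text
clock: 27.7
eef_pos: [448.0, 107.1, 110.6]
tcp_rot: [3.141, 0.0, 1.983]
contact_force: [-0.3, -0.3, -1.7]
opening: 0.261
grasp_force: 59.3
shift m [0.0001 0.0001 0.0006]
turn deg [0.01 0.   0.  ]
```

```bash
python3 -m inch '[[0,0,0.0008,0,0,0,1],[0,0,0,0,0,0,1],[0,0,0,0,0,0,0.3],[0,0,0,0,0,0,0],[0,0,0,0,0,0,0],[0,0,-0.04,0,0,0,0],[0,0,-0.04,0,0,0,0],[0,0,-0.04,0,0,0,0]]'
python3 -m inch '[[0,0,0,0,0,0,0],[0,0,0,0,0,0,0]]'
python3 - <<'E'
from h import *
f=cam("wrist");cv2.imwrite("pics/w16.png",f["img"])
u,v=map(int,proj(f,[448,107,107]));h=cv2.cvtColor(f["img"],cv2.COLOR_BGR2HSV);m=cv2.inRange(h,(8,50,90),(28,220,255));w=np.zeros_like(m);w[v-28:v+28,u-28:u+28]=1
cs,_=cv2.findContours(m*w,0,1);k=max(cs,key=cv2.contourArea);(x,y),q=cv2.minEnclosingCircle(k);print(x,y,q,ray(f,x,y,107))
basefit(f,260,(220,90,420,300))
E
```

```text
clock: 28.5
eef_pos: [447.6, 106.9, 231.0]
tcp_rot: [-3.141, -0.0, 1.983]
contact_force: [1.3, -0.3, 0.6]
opening: 0.501
grasp_force: 0.0
clock: 28.7
eef_pos: [448.3, 107.1, 230.4]
tcp_rot: [3.139, 0.0, 1.983]
contact_force: [0.8, 0.5, -1.2]
opening: 0.503
grasp_force: 0.0
316.0 200.0892791748047 14.230623245239258 [446.8280754  107.45201235 107.        ]
base [447.5 107.5] R 74.4 27
```

View pics/w16.png

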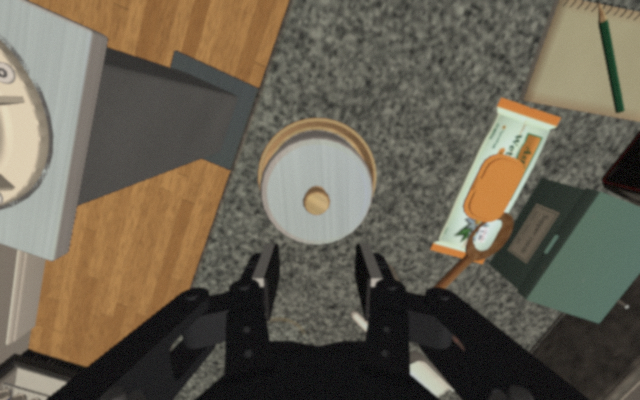

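The cover sits level inside the lip. Its knob at (316,200) puts it about 1 mm from the base centre, and the gripper is clear.

```bash
python3 -c "
from rig import r
print(r.sign_off())"
```

```text
the job is handed in; nothing more can be done
None
```

The job is handed in at 28.7 s of the 109 s: the last pictures show the four cutters nested in the middle of the base and the cover over them, level inside the lip and about 1 mm off centre, and none of the moves went near the jars or the timer (no verdict was returned).

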